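Set and lock the depth stop on an offcut on the sloped jig

ROBOT

A 6-joint arm with a two-finger parallel gripper is mounted at the origin on a cart in front of the work surface, level with it; the furniture and walls round the work are solid. World frame = base frame: x ahead of the robot, y to its left, z up, the work surface at z = 0. Lengths are in m, angles in rad, forces in N, time in s.
With the tool pointing down it reaches from about 0.35 to 0.975 m from the base axis. Payload 4.9 kg.
Tool frame: the origin (TCP) lies between the finger pads; the fingertips stand 25 mm ahead of it and the grasp point (between the pads) lies 6 mm ahead of it; z points along the fingers, y is the line along which they close (so a half turn about z gives the same grasp; the last joint's range is limited). The gripper opens to 85 mm and grips with 20 to 120 N. Pads are 22 mm wide; open, the fingers measure 114 mm over their backs; the gripper's body (76 mm by 85 mm) begins 54 mm behind the grasp point. The pads swing forward as they close: fully open they stand 13 mm farther back than shut.
Start: joints at [-1.296, 0.053, 1.613, -0, 1.476, -0.119], TCP at [0.24, -0.577, 0.256] pointing down, gripper open.
Joint ranges: [-3.01, 3.01], [-1.01, 2.22], [0.06, 2.58], [-1.02, 4.17], [0.09, 2.62], [-3.14, 3.14]. Speed limits (rad/s): [2.57, 2.57, 3.14, 3.14, 3.14, 3.14].

INTERFACE

Orientations are given as a unit quaternion [w, x, y, z].
In Python, from plant import manip gives the robot as it stands.
- The arm moves only by the shell command python3 -m inch 'ROWS'. ROWS is JSON, a list of rows, each a list of 3 entries, a list of its own where there are three numbers: the shift along the tool's x, y, z in m, then the turn, a rotation vector about the tool's x, y, z in rad, then the opening, from 0 (shut) to 1 (fully open). A call has 1 to 8 rows; each row shifts and turns the commanded pose from where the row before left it, along the tool's axes as they then stand; what a row does not reach is not made up. A row lasts 1/10 s, in which the tool goes at most 50 mm and 8.59 degrees, less where a joint would pass 70% of its speed; a pose out of reach is approached as far as the arm can. A call with a gripper value outside its range is refused whole. The fingers move at their own pace and stop on an object; the grip force is fixed at half the most. Time passes only in rows, so rows that do not move let the fingers close. It gives the time, the measured TCP pose, the force, the opening and the grip force at its end, in the units of the state.
- manip.state(): the state, without advancing time (a new reading comes with each control period).
- manip.grab_frame(name): name is "scene" or "side" or "wrist"; returns (picture, depth): 384x512x3 uint8, red, green, blue; 384x512 float32, m along the optical axis (not along the pixel's ray), 0 where there is no reading.
- manip.camera_params(name): a dict with "camera_matrix" (3x3 intrinsics, pixels), "k1" (the pictures are not rectified: a ray, as slopes to the right and down, at radius r is drawn at 1 + k1 r^2 times it, then the intrinsics apply), "rvec" (rotation vector, rad) and "tvec" (3), from world to camera coordinates, as OpenCV has them. Camera axes: x right, y down, z forward; pixel columns grow to the right and rows downward; lengths in m; the calibration is good to about 2 mm. A picture is of the moment at which its call begins: read the wrist's pose just before it. camera_params takes no time and is no camera call; for the wrist camera it gives the pose at the moment of the call.
- manip.job_done(): hands the job in; it is judged then, once.
Trained networks look in the newest picture that a camera, given by its name, has taken for a name from the list of things; names that differ only in an ending like _2 or _b are one class to them, and where a whole thing is asked for, a point or a joint stands for the part that bears it (a point fixed in the world has none). Each returns a list of dicts, best first, with "score" (0 to 1); they miss things now and then, are a little off and sometimes report something else, mostly with a low value. They report only what shows in the picture. A call takes as long as a camera call. They do not tell look-alikes from the thing itself.
- manip.look_for(camera, label): "point" ([x, y, z] in m, in world coordinates, good to about 4 mm: the middle of the surface that is visible of it).
The state is a dict: "time": time; "joint_pos": joint angles; "joint_vel": joint speeds; "joint_efforts": joint torques, N m; "tool_pos": TCP position; "tool_rot": TCP orientation; "contact_force": force on the tool from outside, world axes, zero at the start; "ft_torque": the same for the moment, N m; "gripper_width": opening from 0.0 (shut) to 1.0 (fully open); "grasp_force": force on a finger pad.
Only numpy, scipy, OpenCV 4.12 (cv2) and the standard library are available. Lean on these libraries where they do the work, as an engineer would, in place of code of your own. Each camera call takes 0.05 s, during which the arm holds its last target. There are 200 camera calls.

TASK

Raise the depth stop of the sloped jig, lay the narrower of the two loose wooden offcuts lengthwise down the middle of the slope under the stop, with its lower end flat against the cleat. Let it go, then lower the stop until its tip just touches the offcut, and only then swing the clamp lever fully home to lock it. Leave the wider offcut where it lies.

Things in the scene. Friction and masses are not known exactly. Their poses are not given: they have to be found in the camera images.
- stop_stand: the fixed jig: base 250 x 140 x 12 mm (x, y, z); on it a plywood bed 120 mm wide that slopes at 0.26 rad down to the -x side, where a cleat closes its lower edge. At x = 92 mm a post (top z 170) carries a bracket arm (z 146-170, x -1 to 109, y -41 to 18 mm) over the bed's upper end. Origin: centre of the underside; z up. All its parts keep their places in this frame
- cleat_face (a point): foot of the cleat's uphill face, at its middle, on the bed. x points up the slope, y along the cleat, z out of the bed. From here the bed runs 148 mm uphill and 60 mm to either side; the cleat is 14 mm high and 12 mm thick (towards -x). The seated offcut's origin is at x = 67.5 mm, y = 0, z = 0
- stop_rod (a joint): height of the depth stop, m: 0 lowest, 0.065 highest; vertical. It slides with about 3 N friction and stays where left. At 0 the tip is 4 mm above the bare bed, at 0.065 it is 69 mm above it; it starts low (0 to 0.012), in the offcut's way. With the seated offcut touched it reads about 0.023
- stop_tip (a point): centre of the steel ball, 16 mm in diameter, at the lower end of the 12 mm stop rod, on the bed's middle line, 116 to 133 mm up the slope from the cleat face (122 when it touches the offcut, so it meets it near its upper end). Touching, it is 34 mm above the offcut's underside, square to the slope
- stop_knob (a point): middle of the black cylindrical knob, 28 mm in diameter and 40 mm tall (20 mm above and below this point), upright on top of the stop rod; grip it from above or push it down
- lock_lever (a joint): angle of the clamp lever, rad: 0 open, 1.2 fully home against its end stop (locked). It turns about a vertical axis, anticlockwise seen from above as it closes; starts at 0 to 0.2. About 1 N at the ball moves it, up to 5 N from 0.9 on, where its cam grips the rod; it goes over centre at 1.1, and springs back to about 0.9 if let go before
- lever_ball (a point): centre of the black ball, 26 mm in diameter, at the end of the clamp lever, 85 mm from the pivot; at joint 0 it lies in the stand's -y direction from the pivot, at 1.2 it has swung round towards the stand's +x. The 10 mm lever bar slopes down from the ball to the hub
- lever_pivot (a point): point on the lever's vertical turning axis, 32 mm below the height of the ball's centre; 25 mm beside the rod's axis
- offcut_narrow: the narrower wooden offcut, a bar 36 x 135 x 26 mm, 63 g. Origin: centre of its underside; y along its length, x across its width, z up through its thickness
- offcut_wide: the wider wooden offcut, 60 x 150 x 30 mm, not to be used. Origin: centre of its underside; y along its length
Things that resemble listed ones, but are neither listed nor needed, are in the scene too. Of the things that look like the offcut_narrow, the larger one is meant.

How it is judged:
By the outcome, as a careful person would: the job done as asked, in the order asked, and still so for the second after the job is handed in, with the robot touching nothing.
It also fails if it takes over 70 s, if anything falls off the work surface, if the arm or the gripper's body presses on something with over 40 N, if the wrist force passes 120 N, or if a joint passes its speed limit or range.

## Working session

There is one attempt and no reset: what is moved stays moved. The work goes in short steps, Python scripts to look and compute and a shell command to move; the robot and the scene stay as the last step left them, time stands still between calls to the robot, and variables do not carry over. Pictures are saved under pics/ and viewed, at most 10 in all, crops included, and the job is handed in when it is done.

```bash
mkdir -p pics; ls; cat > h.py <<'E'
import numpy as np, cv2
from scipy.spatial.transform import Rotation as R
from plant import manip
def cam(n):
    p=manip.camera_params(n); K=np.array(p["camera_matrix"]); k1=p["k1"]
    Rm=cv2.Rodrigues(np.array(p["rvec"],float))[0]; t=np.array(p["tvec"],float).ravel()
    return K,np.array([k1,0,0,0,0.]),Rm,t
def cloud(n,d):
    K,D,Rm,t=cam(n); h,w=d.shape
    uv=np.stack(np.meshgrid(np.arange(w),np.arange(h)),-1).reshape(-1,1,2).astype(np.float64)
    xy=cv2.undistortPoints(uv,K,D).reshape(h,w,2)
    P=np.dstack([xy*d[...,None],d])
    W=(P-t)@Rm
    W[d<=0]=np.nan
    return W
def proj(n,X):
    K,D,Rm,t=cam(n)
    return cv2.projectPoints(np.atleast_2d(np.array(X,float)),cv2.Rodrigues(Rm)[0],t,K,D)[0].reshape(-1,2)
E
python3 - <<'E'
from h import *
s=manip.state(); print({k:np.round(v,3).tolist() for k,v in s.items()})
ims=[]
for n in ["scene","side"]:
    im,d=manip.grab_frame(n); np.savez(f"{n}0.npz",im=im,d=d,W=cloud(n,d))
    cv2.imwrite(f"pics/{n}0.png",cv2.cvtColor(im,cv2.COLOR_RGB2BGR))
    for l in ["stop_stand","stop_tip","stop_knob","lever_ball","offcut_narrow","offcut_wide"]:
        for o in manip.look_for(n,l)[:4]: print(n,l,round(o["score"],2),np.round(o["point"],3),proj(n,o["point"]).round()[0])
E
```

```text
pics
{'time': 0.0, 'joint_pos': [-1.296, 0.053, 1.614, -0.0, 1.476, -0.119], 'joint_vel': [-0.001, -0.001, 0.001, 0.001, 0.001, -0.002], 'joint_efforts': [0.002, -39.368, -37.017, -0.0, 0.007, -0.0], 'tool_pos': [0.24, -0.577, 0.255], 'tool_rot': [-0.001, 0.981, 0.196, -0.0], 'contact_force': [-0.015, 0.037, -1.074], 'ft_torque': [-0.059, -0.058, -0.021], 'grasp_force': 0.0, 'gripper_width': 0.999}
scene stop_stand 0.85 [ 0.422 -0.277  0.025] [290. 223.]
scene stop_knob 0.49 [0.492 0.007 0.029] [190. 261.]
scene offcut_narrow 0.78 [ 0.523 -0.473  0.021] [311. 177.]
scene offcut_narrow 0.6 [ 0.522 -0.104  0.026] [217. 234.]
scene offcut_wide 0.96 [0.49  0.006 0.03 ] [190. 261.]
side stop_stand 0.84 [ 0.541 -0.308  0.038] [297. 251.]
side stop_tip 0.96 [ 0.542 -0.287  0.222] [298. 176.]
side stop_knob 0.77 [ 0.542 -0.285  0.223] [297. 175.]
side lever_ball 0.85 [ 0.514 -0.374  0.208] [291. 218.]
side offcut_narrow 0.82 [ 0.532 -0.486  0.017] [310. 335.]
side offcut_narrow 0.77 [ 0.49  -0.127  0.02 ] [260. 200.]
side offcut_narrow 0.49 [ 0.537 -0.286  0.222] [295. 176.]
side offcut_wide 0.59 [ 0.507 -0.022  0.024] [261. 169.]
```

View pics/scene0.png

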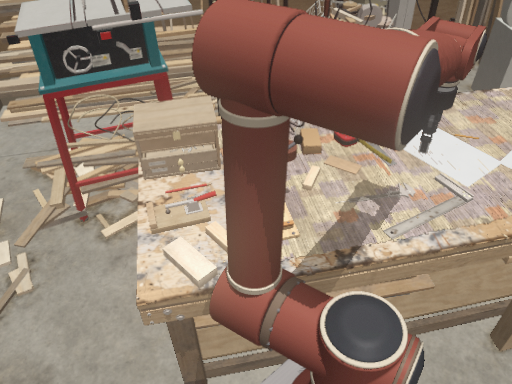

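View pics/side0.png

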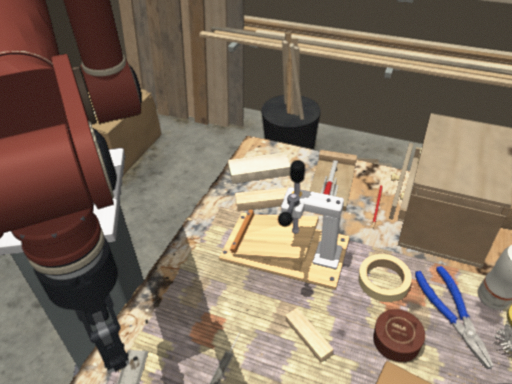

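The side view shows the stand at (290,245), with its cleat on the left at (243,230), knob at (297,172) and lever ball at (285,217). Narrow look-alikes lie at (262,198) and (309,335), and the wide one at (258,167). Next I measure sizes and the stand pose.

```bash
python3 - <<'E'
from h import *
z=np.load("side0.npz"); W=z["W"]; im=z["im"]
P=W.reshape(-1,3)
def rect(c,r,zlo,zhi):
    m=(np.hypot(P[:,0]-c[0],P[:,1]-c[1])<r)&(P[:,2]>zlo)&(P[:,2]<zhi)
    q=P[m]; 
    b=cv2.minAreaRect((q[:,:2]*1000).astype(np.float32)); print(c,m.sum(),np.round(b[0],1),np.round(b[1],1),round(b[2],1),'zmed',np.median(q[:,2]).round(4)); return q
rect((.532,-.486),.09,.012,.05)
rect((.49,-.127),.085,.018,.04)
rect((.507,-.02),.1,.022,.04)
# table height
m=(abs(P[:,0]-.5)<.03)&(abs(P[:,1]+.42)<.02);print('table',np.nanmedian(P[m,2]))
# bed: fit plane RANSAC in stand region
m=(abs(P[:,0]-.5)<.14)&(abs(P[:,1]+.29)<.11)&(P[:,2]>.016)&(P[:,2]<.09); q=P[m]
rng=np.random.default_rng(0);best=None
for _ in range(500):
    a=q[rng.choice(len(q),3,False)];n=np.cross(a[1]-a[0],a[2]-a[0]);
    if np.linalg.norm(n)<1e-6: continue
    n/=np.linalg.norm(n);n*=np.sign(n[2]); 
    if not .9<n[2]<.99: continue
    k=abs((q-a[0])@n)<.002
    if best is None or k.sum()>best.sum(): best=k
b=q[best];c=b.mean(0);n=np.linalg.svd(b-c,full_matrices=False)[2][2];n*=np.sign(n[2])
print('bed',len(b),c,n,'tilt',np.arccos(n[2]),'downhill dir deg',np.degrees(np.arctan2(n[1],n[0])))
# knob, ball
for nm,px,r in[("knob",(297,172),11),("ball",(285,217),9)]:
    w=W[px[1]-r:px[1]+r,px[0]-r:px[0]+r].reshape(-1,3);g=im[px[1]-r:px[1]+r,px[0]-r:px[0]+r].reshape(-1,3)
    w=w[(g.max(1)<70)&(w[:,2]>.1)];print(nm,len(w),np.nanmin(w,0),np.nanmax(w,0),np.nanmedian(w,0))
# base corners
m=(P[:,2]>.008)&(P[:,2]<.016)&(np.hypot(P[:,0]-.5,P[:,1]+.29)<.17);q=P[m];print('base',m.sum(),cv2.minAreaRect((q[:,:2]*1000).astype(np.float32)))
big=cv2.resize(im[140:360,200:370],None,fx=3.4,fy=2.7,interpolation=cv2.INTER_CUBIC) if 0 else cv2.resize(im[145:295,215:365],(600,600),interpolation=cv2.INTER_CUBIC)
cv2.imwrite("pics/crop.png",cv2.cvtColor(big,cv2.COLOR_RGB2BGR))
E
```

```text
(0.532, -0.486) 880 [ 529.5 -479.4] [ 29.4 103.9] 25.8 zmed 0.0195
(0.49, -0.127) 823 [ 503.8 -152.1] [134.3 118.1] 1.8 zmed 0.0222
(0.507, -0.02) 1025 [509.9 -43.9] [150.8 151. ] 4.3 zmed 0.0252
table 0.0005203053835984259
bed 2292 [ 0.50692468 -0.27088423  0.04400049] [-0.2319026   0.11576725  0.96582562] tilt 0.2621862798188121 downhill dir deg 153.47133833532305
knob 257 [ 0.52936157 -0.29558501  0.21030116] [ 0.55279275 -0.27102946  0.24728886] [ 0.53993791 -0.28924967  0.23553764]
ball 153 [ 0.49079728 -0.39442027  0.19270933] [ 0.51891861 -0.34683119  0.22612119] [ 0.50101827 -0.38716495  0.2207594 ]
base 2281 ((515.5487670898438, -263.96051025390625), (246.099853515625, 303.8708190917969), 35.73624801635742)
```

View pics/crop.png

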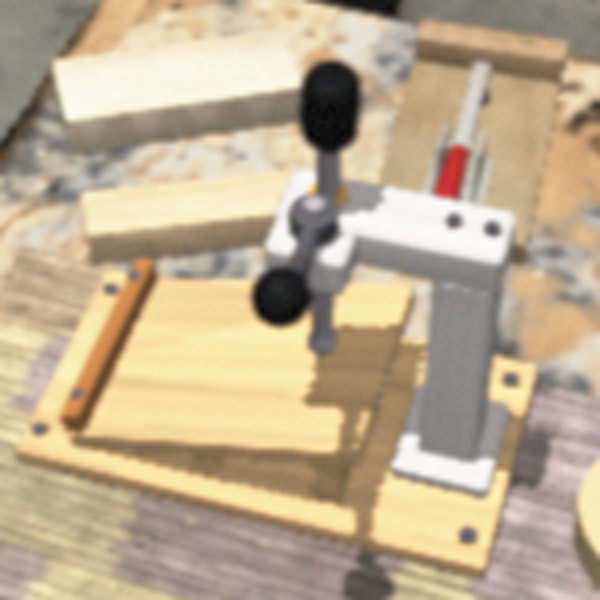

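```bash
cat >> h.py <<'E'
def pix2plane(n,uv,zp):
    K,D,Rm,t=cam(n); xy=cv2.undistortPoints(np.array(uv,float).reshape(-1,1,2),K,D).reshape(-1,2)
    r=np.c_[xy,np.ones(len(xy))]@Rm; o=-Rm.T@t
    zp=np.broadcast_to(zp,len(r)); return o+r*((zp-o[2])/r[:,2])[:,None]
E
python3 - <<'E'
from h import *
z=np.load("side0.npz"); W=z["W"]; im=z["im"]
c=lambda a:np.array(a)/4+[215,145]-.4
B=pix2plane("side",c([(18,450),(490,568),(537,362)]),.012); print(B)
print(np.linalg.norm(np.diff(B,axis=0),axis=1), np.degrees(np.arctan2(*(B[1]-B[0])[1::-1])), 'centre',(B[0]+B[2])/2)
print('cleat ends top?',W[int(145+268/4),int(215+145/4)],W[int(145+410/4),int(215+75/4)])
# offcut top: seed region
top=(W[...,2]>.021)&(W[...,2]<.031)
n,l=cv2.connectedComponents(top.astype(np.uint8),connectivity=4)
k=l[195,258]; print(k,(l==k).sum())
vv,uu=np.where(l==k);q=W[l==k];print(uu.min(),uu.max(),vv.min(),vv.max());print(cv2.minAreaRect((q[:,:2]*1000).astype(np.float32)),np.median(q[:,2]))
print(pix2plane("side",c([(82,195),(92,235),(275,170),(280,212)]),.026))
E
```

```text
[[ 0.38295316 -0.2775777   0.012     ]
 [ 0.60700453 -0.38860162  0.012     ]
 [ 0.66716922 -0.2611109   0.012     ]]
[0.25005065 0.14097402] -26.35974266513542 centre [ 0.52506119 -0.2693443   0.012     ]
cleat ends top? [ 0.46342675 -0.1803892   0.03620113] [ 0.41393304 -0.27416675  0.03458514]
17 73
246 264 191 202
((479.46649169921875, -114.3313217163086), (44.765960693359375, 34.84896469116211), 2.5434625148773193) 0.02224660626869489
[[ 0.43501182 -0.10274529  0.026     ]
 [ 0.43731959 -0.13741925  0.026     ]
 [ 0.55103907 -0.09975621  0.026     ]
 [ 0.54753416 -0.13609204  0.026     ]]
```

Stand centre is (0.525,-0.269), yaw -26.4°, and the base measures 250x141, which matches. The narrow offcut is centred near (0.503,-0.119). I move above the knob.

```bash
python3 -m inch '[[[0.036,-0.014,-0.018],[0,0,0],1],[[0.036,-0.014,-0.018],[0,0,0],1],[[0.036,-0.014,-0.018],[0,0,0],1],[[0.036,-0.014,-0.018],[0,0,0],1],[[0.036,-0.014,-0.018],[0,0,0],1],[[0.036,-0.014,-0.018],[0,0,0],1],[[0.036,-0.014,-0.018],[0,0,0],1],[[0.036,-0.014,-0.018],[0,0,0],1]]'
python3 -m inch '[[[0.03,-0.012,0],[0,0,0],1],[[0.03,-0.012,0],[0,0,0],1],[[0,0,0],[0,0,-0.143],1],[[0,0,0],[0,0,-0.143],1],[[0,0,0],[0,0,-0.143],1],[[0,0,0],[0,0,-0.143],1],[[0,0,0],[0,0,-0.143],1],[[0,0,0],[0,0,0],1]]'
cat >> h.py <<'E'
def wrist(name,labels=()):
    im,d=manip.grab_frame("wrist"); W=cloud("wrist",d); np.savez(name+".npz",im=im,d=d,W=W)
    cv2.imwrite(f"pics/{name}.png",cv2.cvtColor(im,cv2.COLOR_RGB2BGR))
    for l in labels:
        for o in manip.look_for("wrist",l)[:3]: print(l,round(o["score"],2),np.round(o["point"],4),proj("wrist",o["point"]).round()[0])
    return im,W
def st():
    s=manip.state(); Rm=R.from_quat(np.roll(s["tool_rot"],-1)).as_matrix()
    print('t',round(s["time"],2),'p',np.round(s["tool_pos"],4),'x',np.round(Rm[:,0],3),'y',np.round(Rm[:,1],3),'z',np.round(Rm[:,2],3),'F',np.round(s["contact_force"],1),'w',round(s["gripper_width"],3),'g',round(s["grasp_force"],1)); return s,Rm
E
python3 - <<'E'
from h import *
st(); wrist("w1",["stop_knob","lever_ball","offcut_narrow","offcut_wide","stop_stand"])
E
```

```text
time: 1.5
tool_pos: [0.4637, -0.3619, 0.4013]
tool_rot: [0.0, 0.981, 0.196, 0.0]
contact_force: [0.5, -0.3, -0.5]
gripper_width: 1.002
grasp_force: 0.0
time: 2.3
tool_pos: [0.509, -0.318, 0.4003]
tool_rot: [0.0, 0.85, 0.526, 0.0]
contact_force: [-0.7, 0.2, -0.3]
gripper_width: 0.996
grasp_force: 0.0
t 2.3 p [ 0.509  -0.318   0.4003] x [ 0.446  0.895 -0.   ] y [ 0.895 -0.446  0.   ] z [ 0. -0. -1.] F [-0.7  0.2 -0.3] w 0.996 g 0.0
stop_knob 0.71 [ 0.5433 -0.275   0.2479] [268. 121.]
lever_ball 0.59 [ 0.5138 -0.352   0.1962] [273. 193.]
offcut_narrow 0.97 [ 0.4849 -0.1214  0.0251] [177.  24.]
offcut_narrow 0.96 [ 0.5249 -0.4757  0.019 ] [304. 218.]
stop_stand 0.81 [ 0.5261 -0.2719  0.0413] [252. 110.]
```

View pics/w1.png

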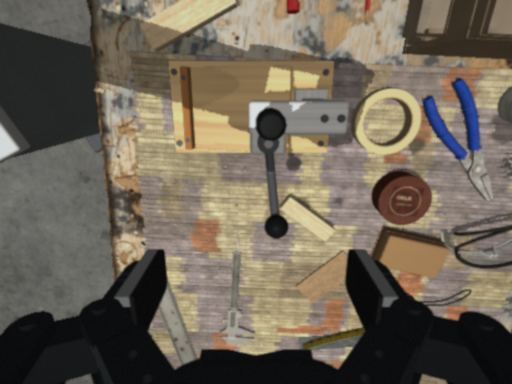

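The wrist view shows the knob top at (270,123), lever ball at (276,226), stand base corners at about (170,61), (334,61) and (173,152), and the wanted offcut at (190,20), partly out of view. I refine these from depth.

```bash
python3 - <<'E'
from h import *
z=np.load("w1.npz"); W=z["W"]; im=z["im"]; g=im.max(2)
for nm,(u,v),r in[("knob",(270,123),20),("ball",(276,226),15)]:
    w=W[v-r:v+r,u-r:u+r].reshape(-1,3); w=w[(w[:,2]>.19)]
    t=np.nanmax(w[:,2]); t=np.nanpercentile(w[:,2],95); k=w[w[:,2]>t-(.004 if nm=="knob" else .012)]
    (x,y),rad=cv2.minEnclosingCircle((k[:,:2]*1000).astype(np.float32)); print(nm,len(k),'top',t,x,y,rad)
B=pix2plane("wrist",[(169,61),(334,61),(173,152)],.012);print(B,np.linalg.norm(B[1]-B[0]),np.linalg.norm(B[2]-B[0]),(B[1]+B[2])/2, np.degrees(np.arctan2(*(B[1]-B[0])[1::-1])))
C=W[75:145,178:196].reshape(-1,3); th=np.radians(-26.4);ex=np.array([np.cos(th),np.sin(th)]);ey=np.array([-ex[1],ex[0]]);o=np.array([.525,-.2693])
q=C[:,:2]-o; S=np.c_[q@ex,q@ey,C[:,2]]
b=np.arange(-.115,-.07,.003)
for a in b:
    m=(S[:,0]>=a)&(S[:,0]<a+.003); print(round(a+.0015,4),m.sum(),np.nanmedian(S[m,2]).round(4) if m.any() else '')
q=W.reshape(-1,3); m=(np.hypot(q[:,0]-.503,q[:,1]+.119)<.09)&(q[:,2]>.02)&(q[:,1]>-.15);print('offc',q[m].min(0),q[m].max(0))
E
```

```text
knob 636 top 0.24649974515355236 543.4100341796875 -279.94793701171875 12.65129280090332
ball 435 top 0.22547022526498484 502.2617492675781 -380.7907409667969 12.576480865478516
[[ 0.44628111 -0.15469411  0.012     ]
 [ 0.66741685 -0.26499938  0.012     ]
 [ 0.37949306 -0.27514861  0.012     ]] 0.2471199538493578 0.13773136994359655 [ 0.52345496 -0.270074    0.012     ] -26.510594511498386
-0.1135 85 0.0118
-0.1105 125 0.0119
-0.1075 69 0.0119
-0.1045 0 
-0.1015 88 0.0357
-0.0985 131 0.0364
-0.0955 135 0.0372
-0.0925 151 0.0375
-0.0895 240 0.0309
-0.0865 117 0.025
-0.0835 59 0.0256
-0.0805 11 0.0266
-0.0775 0 
-0.0745 0 
-0.0715 0 
offc [ 0.43558567 -0.13408335  0.02000021] [ 0.57038992 -0.09679762  0.02411917]
```

```bash
python3 -m inch '[[[0.025,0.007,0],[0,0,0],1],[[0.0245,0.007,0.02],[0,0,0],1],[[0,0,0.035],[0,0,0],1],[[0,0,0.035],[0,0,0],1],[[0,0,0.035],[0,0,0],1],[[0,0,0.03],[0,0,0],1],[[0,0,0.008],[0,0,0],1],[[0,0,0],[0,0,0],0.2]]'
python3 -m inch '[[[0,0,0],[0,0,0],0.1],[[0,0,0],[0,0,0],0.1],[[0,0,0],[0,0,0],0.1],[[0,0,0],[0,0,0],0.1],[[0,0,0],[0,0,0],0.1]]'
```

```text
time: 3.4
tool_pos: [0.543, -0.2796, 0.2359]
tool_rot: [-0.001, 0.85, 0.526, -0.001]
contact_force: [-0.6, 0.1, 0.2]
gripper_width: 0.861
grasp_force: 0.0
time: 3.9
tool_pos: [0.5429, -0.2798, 0.2387]
tool_rot: [-0.001, 0.85, 0.526, -0.001]
contact_force: [-5.6, 1.5, 3.8]
gripper_width: 0.306
grasp_force: 58.7
```

```bash
python3 -m inch '[[[0,0,-0.012],[0,0,0],0.1],[[0,0,-0.014],[0,0,0],0.1],[[0,0,-0.014],[0,0,0],0.1],[[0,0,-0.012],[0,0,0],0.1],[[0,0,0],[0,0,0],0.1],[[0,0,0],[0,0,0],0.1]]'
python3 -m inch '[[[0,0,0],[0,0,0],0.9],[[0,0,0],[0,0,0],0.9],[[0,0,0],[0,0,0],0.9],[[0,0,-0.03],[0,0,0],0.9],[[0,0,-0.03],[0,0,0],0.9],[[0,0,-0.02],[0,0,0],0.9]]'
```

```text
time: 4.5
tool_pos: [0.543, -0.2798, 0.2925]
tool_rot: [-0.0, 0.85, 0.526, -0.0]
contact_force: [-7.7, 3.6, 3.0]
gripper_width: 0.308
grasp_force: 60.2
time: 5.1
tool_pos: [0.5442, -0.2802, 0.3724]
tool_rot: [0.002, 0.85, 0.526, 0.001]
contact_force: [0.8, 0.4, 0.5]
gripper_width: 0.901
grasp_force: 0.0
```

```bash
python3 -m inch '[[[0,0,0],[0,0,-0.147],0.9],[[0,0,0],[0,0,-0.147],0.9],[[0,0,0],[0,0,-0.147],0.9],[[0,0,0],[0,0,-0.147],0.9],[[0,0,0],[0,0,-0.147],0.9],[[0,0,0],[0,0,-0.147],0.9],[[0,0,0],[0,0,-0.147],0.9],[[0,0,0],[0,0,-0.147],0.9]]'
python3 -m inch '[[[0,0,0],[0,0,-0.147],0.9],[[0,0,0],[0,0,-0.147],0.9],[[0,0,0],[0,0,-0.147],0.9],[[0,0,0],[0,0,-0.147],0.9],[[0,0,0],[0,0,-0.147],0.9],[[0,0,0],[0,0,-0.147],0.9],[[0,0.04,0],[0,0,0],0.9],[[0.02,0.04,0],[0,0,0],0.9]]'
python3 -m inch '[[[0.02,0.04,0],[0,0,0],0.9],[[0.02,0.04,0],[0,0,0],0.9],[[0,0,0],[0,0,0],0.9]]'
python3 - <<'E'
from h import *
s,Rm=st(); K,D,Rc,t=cam("wrist"); c=-Rc.T@t; print('cam in tool',Rm.T@(c-s["tool_pos"])); wrist("w2",["offcut_narrow","offcut_wide"])
E
```

```text
time: 5.9
tool_pos: [0.5439, -0.28, 0.3699]
tool_rot: [0.001, 0.413, 0.911, 0.0]
contact_force: [0.4, 1.1, 0.4]
gripper_width: 0.898
grasp_force: 0.0
time: 6.7
tool_pos: [0.5224, -0.2001, 0.3691]
tool_rot: [0.0, -0.012, 1.0, 0.0]
contact_force: [0.5, 0.5, 0.2]
gripper_width: 0.904
grasp_force: 0.0
time: 7.0
tool_pos: [0.4784, -0.1182, 0.3706]
tool_rot: [0.001, -0.015, 1.0, 0.0]
contact_force: [0.3, -0.3, 0.3]
gripper_width: 0.898
grasp_force: 0.0
t 7.0 p [ 0.4784 -0.1182  0.3706] x [-1.    -0.029 -0.003] y [-0.029  1.     0.   ] z [ 0.003  0.    -1.   ] F [ 0.3 -0.3  0.3] w 0.898 g 0.0
cam in tool [ 0.07904271 -0.00023098 -0.11726269]
offcut_narrow 0.93 [ 0.4911 -0.115   0.0268] [260. 151.]
offcut_narrow 0.59 [ 0.5201 -0.4689  0.0194] [ 27. 163.]
offcut_wide 0.85 [ 0.4975 -0.0033  0.0281] [335. 158.]
```

View pics/w2.png

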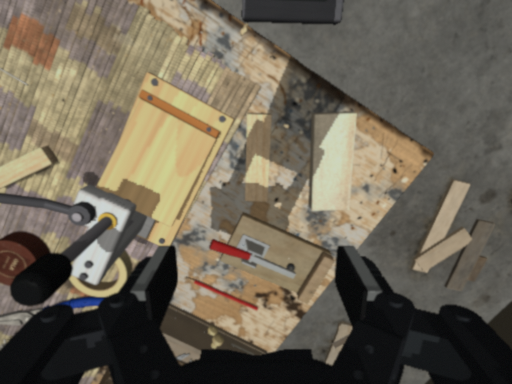

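The offcut spans about (246..271, 113..200) with free space both sides; the wide one is at (334,160).

```bash
python3 - <<'E'
from h import *
z=np.load("w2.npz"); W=z["W"];im=z["im"]
top=(W[...,2]>.018)&(W[...,2]<.035); n,l=cv2.connectedComponents(top.astype(np.uint8),connectivity=4)
for u,v in [(258,157),(334,160)]:
    q=W[l==l[v,u]]; print(len(q),cv2.minAreaRect((q[:,:2]*1000).astype(np.float32)),np.median(q[:,2]))
s=np.load("w2.npz")
print(pix2plane("wrist",[(247,113),(271,113),(245,200),(270,200)],.026))
E
```

```text
2040 ((504.5009765625, -117.70277404785156), (36.0449333190918, 134.9127655029297), 89.68072509765625) 0.02150170096123118
3976 ((507.13616943359375, -2.702594757080078), (150.84384155273438, 61.884132385253906), 3.168484926223755) 0.025346608598141886
[[ 0.43572169 -0.13611219  0.026     ]
 [ 0.43483304 -0.10153027  0.026     ]
 [ 0.56923347 -0.13703777  0.026     ]
 [ 0.56820307 -0.09759725  0.026     ]]
```

```bash
python3 -m inch '[[[0.006,0,0.045],[0,0,0.022],0.9],[[0,0,0.045],[0,0,0],0.9],[[0,0,0.045],[0,0,0],0.9],[[0,0,0.045],[0,0,0],0.9],[[0,0,0.045],[0,0,0],0.9],[[0,0,0.045],[0,0,0],0.9],[[0,0,0.04],[0,0,0],0.9],[[0,0,0.015],[0,0,0],0.9]]'
python3 -m inch '[[[0,0,0.014],[0,0,0],0.9],[[0,0,0],[0,0,0],0.9],[[0,0,0],[0,0,0],0.1],[[0,0,0],[0,0,0],0.1],[[0,0,0],[0,0,0],0.1],[[0,0,0],[0,0,0],0.1],[[0,0,0],[0,0,0],0.1],[[0,0,0],[0,0,0],0.1]]'
```

```text
time: 7.95
tool_pos: [0.4708, -0.1216, 0.0392]
tool_rot: [-0.004, -0.001, 1.0, 0.002]
contact_force: [-0.8, 0.5, 0.1]
gripper_width: 0.902
grasp_force: 0.4
time: 8.75
tool_pos: [0.4756, -0.1215, 0.0324]
tool_rot: [0.002, -0.001, 1.0, 0.0]
contact_force: [2.6, 4.4, 4.2]
gripper_width: 0.415
grasp_force: 57.5
```

```bash
cat >> h.py <<'E'
th=np.radians(-26.45); ex=np.array([np.cos(th),np.sin(th),0]); ey=np.array([-ex[1],ex[0],0]); ez=np.array([0,0,1.])
CF=np.array([.4452,-.2312,.0255]); a=.26
U=np.cos(a)*ex+np.sin(a)*ez; N=-np.sin(a)*ex+np.cos(a)*ez
def cl(p): return np.array([U,ey,N])@(np.array(p)-CF)
def delta(p,Rt):
    s,Rm=st(); p=np.array(p)
    d=Rm.T@(p-s["tool_pos"]); r=R.from_matrix(Rm.T@Rt).as_rotvec()
    print('shift',np.round(d,4),'rot',np.round(r,4),'in target axes',np.round(Rt.T@(p-s["tool_pos"]),4))
RP=np.c_[-U,ey,-N]
def place(x,y,z): delta(CF+x*U+y*ey+z*N,RP); print('cleat-frame TCP',cl(manip.state()["tool_pos"]).round(4))
E
python3 -m inch '[[[0,0,-0.03],[0,0,0],0.1],[[0,0,-0.045],[0,0,0],0.1],[[0,0,-0.045],[0,0,0],0.1],[[0,0,-0.045],[0,0,0],0.1],[[0,0,0],[0,0,0],0.1]]'
python3 - <<'E'
from h import *
place(.045,.15,.055)
E
```

```text
time: 9.25
tool_pos: [0.4773, -0.1235, 0.204]
tool_rot: [0.007, -0.002, 1.0, -0.003]
contact_force: [1.0, -0.8, 0.2]
gripper_width: 0.415
grasp_force: 57.5
t 9.25 p [ 0.4773 -0.1235  0.204 ] x [-1.    -0.004 -0.014] y [-0.004  1.    -0.007] z [ 0.014 -0.007 -1.   ] F [ 1.  -0.8  0.2] w 0.415 g 57.5
shift [-0.0595  0.0141  0.1145] rot [ 0.0569 -0.2404  0.4628] in target axes [-0.0177  0.0393  0.1225]
cleat-frame TCP [0.0273 0.1107 0.1775]
```

```bash
python3 -m inch '[[[0,0,0],[0.014,-0.060,0.116],0.1],[[0,0,0],[0.014,-0.060,0.116],0.1],[[0,0,0],[0.014,-0.060,0.116],0.1],[[0,0,0],[0.014,-0.060,0.116],0.1],[[-0.009,0.02,0.02],[0,0,0],0.1],[[-0.009,0.02,0.02],[0,0,0],0.1],[[0,0,0],[0,0,0],0.1],[[0,0,0],[0,0,0],0.1]]'
python3 - <<'E'
from h import *
place(.045,0,.055); wrist("w3")
z=np.load("w3.npz");W=z["W"]
# offcut lower end seen by wrist cam, in tool frame
s=manip.state();Rm=R.from_quat(np.roll(s["tool_rot"],-1)).as_matrix();q=(W.reshape(-1,3)-s["tool_pos"])@Rm
m=(abs(q[:,1])<.03)&(q[:,2]>-.005)&(q[:,2]<.045)&(q[:,0]>0)&(q[:,0]<.06);k=q[m];print(m.sum(),k.min(0),k.max(0))
for x in np.arange(.01,.06,.005):
    j=k[(k[:,0]>x)&(k[:,0]<x+.005)]; print(round(x,3),len(j),(np.median(j[:,2]).round(4),j[:,1].min().round(4),j[:,1].max().round(4)) if len(j) else '')
E
```

```text
time: 10.05
tool_pos: [0.515, -0.0977, 0.1597]
tool_rot: [0.117, 0.227, 0.966, -0.028]
contact_force: [0.2, 0.1, -0.0]
gripper_width: 0.416
grasp_force: 57.8
t 10.05 p [ 0.515  -0.0977  0.1597] x [-0.869  0.433 -0.24 ] y [ 0.446  0.895 -0.   ] z [ 0.214 -0.107 -0.971] F [ 0.2  0.1 -0. ] w 0.416 g 57.8
shift [-0.0089 -0.1506  0.0738] rot [-0.0003 -0.0181 -0.0003] in target axes [-0.0076 -0.1506  0.0739]
cleat-frame TCP [0.0374 0.1506 0.1289]
8772 [ 8.79800055e-06 -2.99829570e-02 -4.99646048e-03] [0.03988667 0.02997641 0.03697436]
0.01 1285 (np.float64(0.0106), np.float64(-0.024), np.float64(0.0243))
0.015 786 (np.float64(0.0108), np.float64(-0.016), np.float64(0.02))
0.02 831 (np.float64(0.0108), np.float64(-0.0159), np.float64(0.0205))
0.025 848 (np.float64(0.0107), np.float64(-0.0153), np.float64(0.0211))
0.03 872 (np.float64(0.0106), np.float64(-0.0146), np.float64(0.0213))
0.035 1687 (np.float64(0.0168), np.float64(-0.0144), np.float64(0.0217))
0.04 0 
0.045 0 
0.05 0 
0.055 0
```

View pics/w3.png

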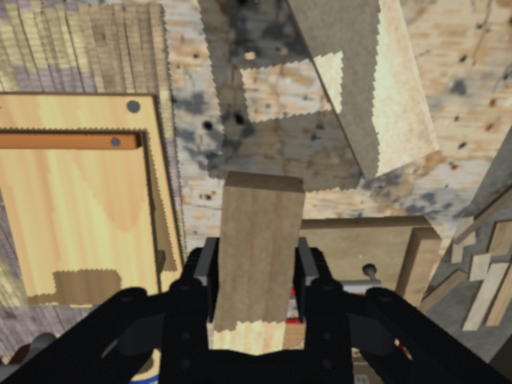

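The offcut is held between the fingers with its lower end at rows 172–185, and it looks slightly skewed. I quantify that.

```bash
python3 - <<'E'
from h import *
z=np.load("w3.npz");W=z["W"]
s=manip.state();Rm=R.from_quat(np.roll(s["tool_rot"],-1)).as_matrix();q=(W-s["tool_pos"])@Rm
L=[]
for v in range(186,240,4):
    m=(abs(q[v,:,2]-.0107)<.006)&(abs(q[v,:,1])<.035); j=q[v][m]; L.append((np.median(j[:,0]),j[:,1].min(),j[:,1].max(),np.median(j[:,2])))
L=np.array(L);print(L.round(4));print([np.polyfit(L[:,0],L[:,i],1)[0].round(3) for i in (1,2,3)])
m=(abs(q[...,2]-.0107)<.006)&(abs(q[...,1])<.03)&(q[...,0]>.015); 
k=q[m];f=(np.abs(k[:,1]-.003)<.012);kk=k[f]
# end edge: max x per y bin
for y in np.arange(-.012,.019,.004):
    j=k[abs(k[:,1]-y)<.002]; print(round(y,3),j[:,0].max().round(4))
E
```

```text
[[ 0.0383 -0.0138  0.0102  0.0135]
 [ 0.0373 -0.0139  0.0212  0.011 ]
 [ 0.0356 -0.0144  0.0211  0.0107]
 [ 0.0338 -0.0146  0.0213  0.0106]
 [ 0.0319 -0.0146  0.021   0.0107]
 [ 0.03   -0.0146  0.0211  0.0108]
 [ 0.0281 -0.0152  0.0205  0.0107]
 [ 0.0262 -0.0153  0.0202  0.0107]
 [ 0.0242 -0.0152  0.0205  0.0108]
 [ 0.0223 -0.0154  0.02    0.0108]
 [ 0.0204 -0.0159  0.0197  0.0107]
 [ 0.0184 -0.016   0.0199  0.0107]
 [ 0.0164 -0.016   0.0194  0.0108]
 [ 0.0143 -0.0167  0.0196  0.011 ]]
[np.float64(0.104), np.float64(-0.072), np.float64(0.037)]
-0.012 0.0398
-0.008 0.0393
-0.004 0.039
0.0 0.0384
0.004 0.0381
0.008 0.0378
0.012 0.0375
0.016 0.0372
```

```bash
cat >> h.py <<'E'
OF=np.array([-.0287,-.0026,.034])
def seat(x,y,z,skew=-.095):
    Rt=RP@R.from_rotvec([0,0,skew]).as_matrix()
    delta(CF+x*U+y*ey+z*N-Rt@OF,Rt)
    s=manip.state();Rm=R.from_quat(np.roll(s["tool_rot"],-1)).as_matrix()
    print('offcut origin in cleat frame',cl(s["tool_pos"]+Rm@OF).round(4))
E
python3 -m inch '[[[0,0,0.03],[0,-0.009,-0.05],0.1],[[0,0,0.04],[0,-0.009,-0.045],0.1],[[0,0,0],[0,0,0],0.1]]'
python3 - <<'E'
from h import *
seat(.0735,0,.022)
E
```

```text
time: 10.4
tool_pos: [0.5275, -0.1053, 0.0878]
tool_rot: [0.121, 0.182, 0.975, -0.035]
contact_force: [-0.2, 0.9, -1.4]
gripper_width: 0.413
grasp_force: 57.8
t 10.4 p [ 0.5275 -0.1053  0.0878] x [-0.905  0.346 -0.249] y [ 0.363  0.931 -0.024] z [ 0.223 -0.112 -0.968] F [-0.2  0.9 -1.4] w 0.413 g 57.8
shift [ 0.0023 -0.15   -0.0003] rot [ 0.0001 -0.0077 -0.002 ] in target axes [ 0.0026 -0.15   -0.0003]
offcut origin in cleat frame [0.0616 0.1494 0.0215]
```

```bash
python3 -m inch '[[[0.0006,-0.035,0],[0,-0.008,0],0.1],[[0.0006,-0.035,0],[0,0,0],0.1],[[0.0006,-0.035,0],[0,0,0],0.1],[[0.0005,-0.035,0],[0,0,0],0.1],[[0,-0.01,0],[0,0,0],0.1],[[0,0,0],[0,0,0],0.1]]'
python3 - <<'E'
from h import *
seat(.0735,0,.022); im,W=wrist("w4")
s,Rm=st(); q=(W-s["tool_pos"])@Rm; C=np.stack([(W-CF)@U,(W-CF)@ey,(W-CF)@N],-1)
# offcut edges & cleat in cleat frame
k=C.reshape(-1,3); 
m=(k[:,0]>0)&(k[:,0]<.05)&(abs(k[:,1])<.03)&(abs(k[:,2]-.044)<.007)
for x in np.arange(.0,.045,.004):
    j=k[m&(abs(k[:,0]-x)<.002)]; print('off',round(x,3),len(j),(j[:,1].min().round(4),j[:,1].max().round(4),np.median(j[:,2]).round(4)) if len(j) else '')
for x in np.arange(-.024,.03,.003):
    j=k[(abs(k[:,0]-x)<.0015)&(abs(k[:,1])<.055)&(abs(k[:,1])>.03)&(abs(k[:,2])<.02)]; print('bed',round(x,3),len(j),(np.median(j[:,2]).round(4),j[:,1].min().round(4),j[:,1].max().round(4)) if len(j) else '')
E
```

```text
time: 11.0
tool_pos: [0.4748, -0.2464, 0.0981]
tool_rot: [0.131, 0.183, 0.974, -0.037]
contact_force: [-0.3, -0.7, -0.8]
gripper_width: 0.412
grasp_force: 57.9
t 11.0 p [ 0.4748 -0.2464  0.0981] x [-0.899  0.347 -0.269] y [ 0.366  0.93  -0.023] z [ 0.242 -0.119 -0.963] F [-0.3 -0.7 -0.8] w 0.412 g 57.9
shift [0.0062 0.0009 0.0055] rot [-0.0003  0.0132 -0.0048] in target axes [0.0061 0.0009 0.0056]
offcut origin in cleat frame [ 0.0801 -0.0004  0.0279]
t 11.05 p [ 0.475  -0.2453  0.0975] x [-0.899  0.345 -0.268] y [ 0.364  0.931 -0.023] z [ 0.242 -0.118 -0.963] F [-0.1 -0.1 -0.4] w 0.412 g 57.9
off 0.0 0 
off 0.004 0 
off 0.008 0 
off 0.012 908 (np.float64(-0.0169), np.float64(0.0188), np.float64(0.0462))
off 0.016 681 (np.float64(-0.017), np.float64(0.019), np.float64(0.05))
off 0.02 659 (np.float64(-0.0169), np.float64(0.019), np.float64(0.05))
off 0.024 629 (np.float64(-0.0172), np.float64(0.0189), np.float64(0.05))
off 0.028 619 (np.float64(-0.0169), np.float64(0.0189), np.float64(0.05))
off 0.032 592 (np.float64(-0.0172), np.float64(0.0188), np.float64(0.05))
off 0.036 592 (np.fl
[... 877 characters left out ...]
loat64(0.0547))
bed 0.003 346 (np.float64(-0.0013), np.float64(-0.0549), np.float64(0.0548))
bed 0.006 440 (np.float64(-0.0012), np.float64(-0.055), np.float64(0.055))
bed 0.009 440 (np.float64(-0.0013), np.float64(-0.0549), np.float64(0.055))
bed 0.012 431 (np.float64(-0.0013), np.float64(-0.055), np.float64(0.0549))
bed 0.015 415 (np.float64(-0.0013), np.float64(-0.0549), np.float64(0.055))
bed 0.018 420 (np.float64(-0.0013), np.float64(-0.055), np.float64(0.0549))
bed 0.021 403 (np.float64(-0.0013), np.float64(-0.0546), np.float64(0.0549))
bed 0.024 405 (np.float64(-0.0014), np.float64(-0.055), np.float64(0.055))
bed 0.027 392 (np.float64(-0.0014), np.float64(-0.0545), np.float64(0.0549))
```

View pics/w4.png

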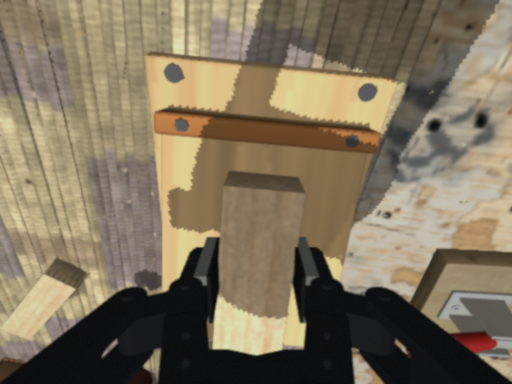

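The held offcut is aligned with the bed: edges are parallel to the slope, its end is about 11 mm uphill of the cleat and its underside about 25 mm above the bed. I lower it by force.

```bash
python3 -m inch '[[[0,0,0.008],[0,0,0],0.1],[[0,0,0.008],[0,0,0],0.1],[[0,0,0.004],[0,0,0],0.1],[[0,0,0],[0,0,0],0.1]]'
python3 -m inch '[[[0,0,0.0015],[0,0,0],0.1],[[0,0,0],[0,0,0],0.1]]'
python3 -m inch '[[[0,0,0.0015],[0,0,0],0.1],[[0,0,0],[0,0,0],0.1]]'
```

```text
time: 11.45
tool_pos: [0.4792, -0.2458, 0.0749]
tool_rot: [0.129, 0.181, 0.974, -0.035]
contact_force: [0.3, -0.4, -0.2]
gripper_width: 0.413
grasp_force: 57.9
time: 11.65
tool_pos: [0.4801, -0.2469, 0.075]
tool_rot: [0.13, 0.181, 0.974, -0.036]
contact_force: [-0.4, -0.6, -0.5]
gripper_width: 0.413
grasp_force: 57.9
time: 11.85
tool_pos: [0.4803, -0.2473, 0.0737]
tool_rot: [0.13, 0.181, 0.974, -0.036]
contact_force: [0.2, -0.1, 0.2]
gripper_width: 0.414
grasp_force: 57.9
```

```bash
python3 -m inch '[[[0,0,0.0015],[0,0,0],0.1],[[0,0,0],[0,0,0],0.1]]'|sed -n '2p;4p'
python3 -m inch '[[[0,0,0.0015],[0,0,0],0.1],[[0,0,0],[0,0,0],0.1]]'|sed -n '2p;4p'
```

```text
tool_pos: [0.4807, -0.2475, 0.0733]
contact_force: [-5.9, 4.6, 8.6]
tool_pos: [0.4808, -0.2475, 0.0732]
contact_force: [-14.3, 9.6, 21.7]
```

```bash
python3 -m inch '[[[0,0,-0.002],[0,0,0],0.1],[[0.003,0.0003,0],[0,0,0],0.1],[[0.003,0.0003,0],[0,0,0],0.1],[[0,0,0],[0,0,0],0.1]]'|sed -n '2p;4p'
python3 -m inch '[[[0.0015,0.0001,0],[0,0,0],0.1],[[0,0,0],[0,0,0],0.1]]'|sed -n '2p;4p'
python3 -m inch '[[[0.0015,0.0001,0],[0,0,0],0.1],[[0,0,0],[0,0,0],0.1]]'|sed -n '2p;4p'
```

```text
tool_pos: [0.4758, -0.2452, 0.0719]
contact_force: [-0.6, 0.1, 5.0]
tool_pos: [0.4747, -0.2447, 0.0715]
contact_force: [0.4, 0.6, 5.0]
tool_pos: [0.4733, -0.2441, 0.0711]
contact_force: [0.4, -0.0, 5.6]
```

```bash
python3 -m inch '[[[0.001,0.0001,0],[0,0,0],0.1],[[0,0,0],[0,0,0],0.1]]'|sed -n '2p;4p'
python3 -m inch '[[[0.001,0.0001,0],[0,0,0],0.1],[[0,0,0],[0,0,0],0.1]]'|sed -n '2p;4p'
python3 - <<'E'
from h import *
im,W=wrist("w5"); C=np.stack([(W-CF)@U,(W-CF)@ey,(W-CF)@N],-1).reshape(-1,3)
for y in np.arange(-.012,.015,.006):
    j=C[abs(C[:,1]-y)<.003]; e=j[(j[:,2]>.018)&(j[:,2]<.03)&(j[:,0]<.03)&(j[:,0]>-.02)]; c=j[(abs(j[:,2]-.0125)<.004)&(abs(j[:,0])<.02)]
    print(round(y,3),'end',e[:,0].min().round(4) if len(e) else '','cleat',np.percentile(c[:,0],97).round(4) if len(c) else '')
E
```

```text
tool_pos: [0.4725, -0.2436, 0.0709]
contact_force: [1.1, -0.1, 5.3]
tool_pos: [0.4717, -0.2432, 0.0707]
contact_force: [2.1, -0.5, 4.9]
-0.012 end 0.0014 cleat 0.0021
-0.006 end 0.0014 cleat 0.0021
0.0 end 0.0014 cleat 0.0021
0.006 end 0.0015 cleat 0.0021
0.012 end 0.0016 cleat 0.0021
```

```bash
python3 -m inch '[[[0.001,0.0001,0],[0,0,0],0.1],[[0,0,0],[0,0,0],0.1]]'|sed -n '2p;4p'
python3 -m inch '[[[0.001,0.0001,0],[0,0,0],0.1],[[0,0,0],[0,0,0],0.1]]'|sed -n '2p;4p'
```

```text
tool_pos: [0.4708, -0.2428, 0.0704]
contact_force: [1.5, -0.7, 5.0]
tool_pos: [0.4704, -0.2426, 0.0703]
contact_force: [4.4, -2.0, 3.9]
```

```bash
python3 -m inch '[[[0.001,0.0001,0],[0,0,0],0.1],[[0,0,0],[0,0,0],0.1]]'|sed -n '2p;4p'
python3 -m inch '[[[0.0005,0,0],[0,0,0],0.1],[[0,0,0],[0,0,0],0.1]]'|sed -n '2p;4p'
```

```text
tool_pos: [0.4702, -0.2426, 0.0705]
contact_force: [7.2, -2.7, 1.5]
tool_pos: [0.4701, -0.2425, 0.0707]
contact_force: [7.6, -3.9, 2.6]
```

```bash
python3 -m inch '[[[0,0,0],[0,0,0],0.55],[[0,0,0],[0,0,0],0.7],[[0,0,0],[0,0,0],0.7],[[0,0,-0.02],[0,0,0],0.7],[[0,0,-0.04],[0,0,0],0.7],[[0,0,-0.045],[0,0,0],0.7],[[0,0,-0.045],[0,0,0],0.7],[[0,0,0],[0,0,0],0.7]]'
python3 - <<'E'
from h import *
st();im,W=wrist("w6"); C=np.stack([(W-CF)@U,(W-CF)@ey,(W-CF)@N],-1).reshape(-1,3)
for y in np.arange(-.012,.015,.006):
    j=C[abs(C[:,1]-y)<.003]; e=j[(j[:,2]>.016)&(j[:,2]<.03)&(j[:,0]<.03)&(j[:,0]>-.02)]; c=j[(abs(j[:,2]-.0125)<.004)&(abs(j[:,0])<.02)]
    print(round(y,3),'end',e[:,0].min().round(4) if len(e) else '','cleat',np.percentile(c[:,0],97).round(4) if len(c) else '')
for x in np.arange(.01,.11,.02):
    j=C[(abs(C[:,0]-x)<.003)&(C[:,2]>.017)&(C[:,2]<.035)&(abs(C[:,1])<.05)]; 
    print('off',round(x,3),len(j),(j[:,1].min().round(4),j[:,1].max().round(4),np.median(j[:,2]).round(4)) if len(j) else '')
b=C[(abs(C[:,2]+.0013)<.004)&(C[:,0]>.02)&(C[:,0]<.06)&(abs(C[:,1])<.08)];print('bed y',b[:,1].min(),b[:,1].max())
E
```

```text
time: 15.1
tool_pos: [0.4336, -0.225, 0.2208]
tool_rot: [0.135, 0.181, 0.973, -0.039]
contact_force: [1.0, 0.0, 0.4]
gripper_width: 0.699
grasp_force: 0.0
t 15.1 p [ 0.4336 -0.225   0.2208] x [-0.898  0.342 -0.277] y [ 0.363  0.932 -0.026] z [ 0.249 -0.124 -0.961] F [1.  0.  0.4] w 0.699 g 0.0
-0.012 end -0.0011 cleat -0.001
-0.006 end -0.0014 cleat -0.0011
0.0 end -0.0017 cleat -0.0013
0.006 end -0.0018 cleat -0.0016
0.012 end -0.0021 cleat -0.0019
off 0.01 250 (np.float64(-0.0165), np.float64(0.0189), np.float64(0.0221))
off 0.03 233 (np.float64(-0.0158), np.float64(0.0196), np.float64(0.022))
off 0.05 223 (np.float64(-0.0153), np.float64(0.0207), np.float64(0.0218))
off 0.07 205 (np.float64(-0.0139), np.float64(0.0211), np.float64(0.0216))
off 0.09 199 (np.float64(-0.0133), np.float64(0.0223), np.float64(0.0217))
bed y -0.05925377714052729 0.0602897027137061
```

View pics/w6.png

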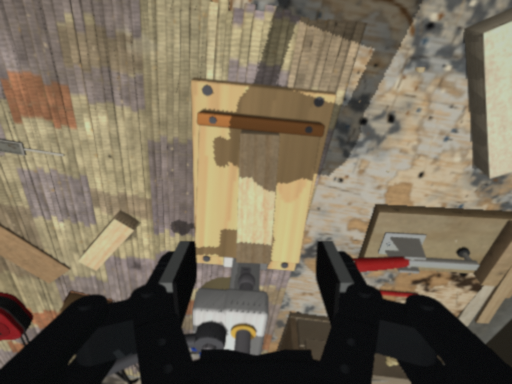

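The offcut is seated flat on the cleat at (262,132) and centred on the bed under the raised stop. The shared 0.037 rad yaw is camera pose noise: the cleat shows it too. Now I go to the knob, tool upright and fingers shut.

```bash
python3 -m inch '[[[0,0,-0.045],[0,0,0],0.7],[[0,0,-0.045],[0,0,0],0.7],[[0,0,-0.045],[0,0,0],0.4],[[0,0,0],[0,0.135,0],0.1],[[0,0,0],[0,0.135,0],0],[[0,0,0],[0,0,0.05],0],[[0,0,0],[0,0,0.05],0],[[0,0,0],[0,0,0],0]]' | sed -n 2,6p
python3 - <<'E'
from h import *
RD=np.c_[-ex,ey,-ez]
delta((.543,-.2798,.345),RD)
im,W=wrist("w7",["stop_knob","lever_ball"])
E
```

```text
tool_pos: [0.3992, -0.2076, 0.3407]
tool_rot: [-0.004, 0.233, 0.972, -0.01]
contact_force: [-0.5, 0.3, 0.5]
gripper_width: 0.003
grasp_force: 0.0
t 15.95 p [ 0.3992 -0.2076  0.3407] x [-0.891  0.454  0.004] y [ 0.453  0.891 -0.022] z [-0.013 -0.018 -1.   ] F [-0.5  0.3  0.5] w 0.003 g 0.0
shift [-0.1609  0.0007 -0.0049] rot [-0.0219 -0.0039 -0.0091] in target axes [-0.1609 -0.0006 -0.0043]
stop_knob 0.5 [ 0.535  -0.2777  0.2114] [257. 336.]
```

```bash
python3 -m inch '[[[-0.04,0,-0.006],[-0.022,-0.004,-0.009],0],[[-0.04,0,-0.004],[0,0,0],0],[[-0.04,0,0],[0,0,0],0],[[-0.041,0,0],[0,0,0],0],[[0,0,0],[0,0,0],0]]' | sed -n 2,4p
python3 -m inch '[[[0,0,0.012],[0,0,0],0],[[0,0,0.01],[0,0,0],0],[[0,0,0],[0,0,0],0]]' | sed -n 2,4p
python3 - <<'E'
from h import *
RD=np.c_[-ex,ey,-ez]
delta((.543,-.2798,.326),RD)
E
```

```text
tool_pos: [0.5458, -0.2812, 0.3504]
tool_rot: [0.0, 0.229, 0.974, -0.0]
contact_force: [-0.9, -0.5, -1.1]
tool_pos: [0.5421, -0.2789, 0.3298]
tool_rot: [0.001, 0.229, 0.973, -0.0]
contact_force: [0.8, 1.0, -0.7]
t 16.9 p [ 0.5421 -0.2789  0.3298] x [-0.895  0.446 -0.002] y [ 0.446  0.895 -0.   ] z [ 0.002 -0.001 -1.   ] F [ 0.8  1.  -0.7] w 0.002 g 0.0
shift [-0.0012 -0.0004  0.0038] rot [-0.0003  0.0018 -0.0002] in target axes [-0.0012 -0.0004  0.0038]
```

```bash
python3 -m inch '[[[-0.001,0,0.008],[0,0,0],0],[[0,0,0.008],[0,0,0],0],[[0,0,0.008],[0,0,0],0],[[0,0,0.005],[0,0,0],0],[[0,0,0],[0,0,0],0]]' | sed -n '2p;4p'
for i in 1; do :; done
python3 -m inch '[[[0,0,0.002],[0,0,0],0],[[0,0,0.002],[0,0,0],0],[[0,0,0],[0,0,0],0]]' | sed -n '2p;4p'
```

```text
tool_pos: [0.5445, -0.2803, 0.3022]
contact_force: [0.2, -0.5, -0.8]
tool_pos: [0.5447, -0.2805, 0.2992]
contact_force: [-1.3, 0.4, 1.7]
```

```bash
python3 -m inch '[[[0,0,0.002],[0,0,0],0],[[0,0,0],[0,0,0],0]]' | sed -n '2p;4p'
python3 -m inch '[[[0,0,0.0015],[0,0,0],0],[[0,0,0],[0,0,0],0]]' | sed -n '2p;4p'
```

```text
tool_pos: [0.5447, -0.2804, 0.2971]
contact_force: [-1.4, 0.1, 2.9]
tool_pos: [0.5447, -0.2804, 0.2955]
contact_force: [-1.0, -0.0, 1.7]
```

```bash
python3 -m inch '[[[0,0,0.0015],[0,0,0],0],[[0,0,0],[0,0,0],0]]' | sed -n '2p;4p'
python3 -m inch '[[[0,0,0.0015],[0,0,0],0],[[0,0,0],[0,0,0],0]]' | sed -n '2p;4p'
python3 -m inch '[[[0,0,0.0015],[0,0,0],0],[[0,0,0],[0,0,0],0]]' | sed -n '2p;4p'
```

```text
tool_pos: [0.5447, -0.2804, 0.294]
contact_force: [-1.6, 1.5, 1.1]
tool_pos: [0.5447, -0.2804, 0.2925]
contact_force: [-1.3, 0.2, 2.3]
tool_pos: [0.5447, -0.2804, 0.2909]
contact_force: [-1.7, 0.3, 2.5]
```

```bash
python3 -m inch '[[[0,0,0.001],[0,0,0],0],[[0,0,0],[0,0,0],0]]' | sed -n '2p;4p'
python3 -m inch '[[[0,0,0.001],[0,0,0],0],[[0,0,0],[0,0,0],0]]' | sed -n '2p;4p'
```

```text
tool_pos: [0.5447, -0.2805, 0.2901]
contact_force: [-1.0, 0.9, 2.4]
tool_pos: [0.5448, -0.2804, 0.2899]
contact_force: [-3.1, 2.2, 4.7]
```

```bash
python3 -m inch '[[[0,0,0.001],[0,0,0],0],[[0,0,0],[0,0,0],0]]' | sed -n '2p;4p'
python3 -m inch '[[[0,0,0.0005],[0,0,0],0],[[0,0,0],[0,0,0],0]]' | sed -n '2p;4p'
```

```text
tool_pos: [0.5448, -0.2805, 0.2898]
contact_force: [-3.1, 1.4, 8.2]
tool_pos: [0.5448, -0.2805, 0.2898]
contact_force: [-4.7, 2.9, 8.1]
```

The tip touches: descent stopped at TCP z 0.2898 as the force rose. I retreat and go to the lever.

```bash
cat >> h.py <<'E'
PV=np.array([.5434,-.2799,0])-.0255*ey
def lev(q,sd,z=.223,r=.085):
    d=np.cos(q)*ex+np.sin(q)*ey; e=np.sin(q)*ex-np.cos(q)*ey
    delta(PV-sd*d+r*e+z*ez,np.c_[-d,-e,-ez])
def levq():
    p=manip.state()["tool_pos"]-PV; 
    for s in (.022,.024,.026): 
        x,y=p@ex,p@ey; rr=np.hypot(x,y); print('s',s,'q',round(np.arctan2(x,-y)+np.arcsin(s/rr),3),'r',round(np.sqrt(rr**2-s*s),4))
E
python3 -m inch '[[[0,0,-0.004],[0,0,0],0],[[0,0,-0.02],[0,0,0],0],[[0,0,-0.02],[0,0,0],0],[[0,0,0],[0,0,0],0]]' | sed -n '2p;4p'
python3 - <<'E'
from h import *
lev(.094,.042)
E
```

```text
tool_pos: [0.5457, -0.2811, 0.3347]
contact_force: [0.5, -0.5, 0.1]
t 19.9 p [ 0.5457 -0.2811  0.3347] x [-0.895  0.446 -0.011] y [ 0.446  0.895 -0.002] z [ 0.009 -0.006 -1.   ] F [ 0.5 -0.5  0.1] w 0.001 g 0.0
shift [ 0.0376 -0.1139  0.1114] rot [-0.0021  0.0112 -0.0944] in target axes [ 0.0469 -0.1101  0.1117]
```

```bash
python3 -m inch '[[[0.0126,-0.038,0],[0,0,0],0],[[0.0125,-0.038,0],[0,0,0],0],[[0.0125,-0.038,0],[0,0.011,-0.094],0],[[0,0,0.0],[0,0,0],0]]' | sed -n '2p;4p'
python3 - <<'E'
from h import *
lev(.094,.042)
im,W=wrist("w8",["lever_ball"])
E
```

```text
tool_pos: [0.4574, -0.3682, 0.3297]
contact_force: [0.5, 0.3, 0.1]
t 20.3 p [ 0.4574 -0.3682  0.3297] x [-0.932  0.363  0.008] y [ 0.363  0.932 -0.001] z [-0.008  0.002 -1.   ] F [0.5 0.3 0.1] w -0.0 g 0.0
shift [-0.0049  0.0031  0.1066] rot [-0.0014 -0.0079 -0.0043] in target axes [-0.0041  0.0029  0.1067]
lever_ball 0.79 [ 0.5228 -0.3185  0.1833] [328. 227.]
```

View pics/w8.png

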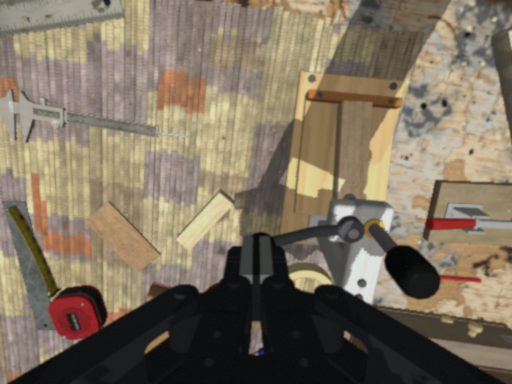

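The lever is still open, with its ball hidden just behind the fingertips at (262,240). The offcut lies under the stop. I descend beside the ball.

```bash
python3 -m inch '[[[0,0.003,0.025],[0,0,0],0],[[0,0,0.03],[0,0,0],0],[[0,0,0.03],[0,0,0],0],[[0,0,0.021],[0,0,0],0],[[0,0,0],[0,0,0],0]]' | sed -n '2p;4p'
python3 - <<'E'
from h import *
lev(.094,.024); levq()
E
```

```text
tool_pos: [0.4598, -0.3599, 0.2204]
contact_force: [0.4, 1.1, -0.7]
t 20.9 p [ 0.4598 -0.3599  0.2204] x [-0.933  0.358  0.013] y [0.359 0.934 0.003] z [-0.011  0.008 -1.   ] F [ 0.4  1.1 -0.7] w -0.001 g 0.0
shift [-0.0229 -0.0057 -0.0029] rot [ 0.0031 -0.0132  0.001 ] in target axes [-0.0229 -0.0057 -0.0026]
s 0.022 q -0.199 r 0.0895
s 0.024 q -0.177 r 0.0889
s 0.026 q -0.154 r 0.0884
```

```bash
python3 -m inch '[[[-0.011,-0.003,0],[0,-0.013,0],0],[[-0.011,-0.003,0],[0,0,0],0],[[-0.0086,-0.002,0],[0,0,-0.1],0],[[-0.0086,-0.002,0],[0,0,-0.1],0],[[-0.0086,-0.002,0],[0,0,-0.1],0],[[-0.0086,-0.002,0],[0,0,-0.1],0],[[0,0,0],[0,0,0],0]]' | sed -n '2p;4p'
python3 - <<'E'
from h import *
lev(.494,.024); levq()
E
```

```text
tool_pos: [0.5126, -0.3925, 0.2278]
contact_force: [-1.5, 0.8, 0.3]
t 21.6 p [ 0.5126 -0.3925  0.2278] x [-0.999 -0.032 -0.009] y [-0.032  0.999 -0.006] z [ 0.009 -0.006 -1.   ] F [-1.5  0.8  0.3] w 0.003 g 0.0
shift [0.0017 0.0041 0.0048] rot [-0.006   0.0091 -0.    ] in target axes [0.0016 0.0041 0.0048]
s 0.022 q 0.49 r 0.0892
s 0.024 q 0.512 r 0.0887
s 0.026 q 0.535 r 0.0881
```

```bash
python3 -m inch '[[[-0.0086,0.001,0.004],[0,0,-0.1],0],[[-0.0086,-0.002,0],[0,0,-0.1],0],[[-0.0086,-0.002,0],[0,0,-0.1],0],[[-0.0086,-0.002,0],[0,0,-0.1],0],[[0,0,0],[0,0,0],0]]' | sed -n '2p;4p'
python3 - <<'E'
from h import *
lev(.894,.024); levq()
E
```

```text
tool_pos: [0.5468, -0.3903, 0.2232]
contact_force: [-0.6, 0.8, -0.5]
t 22.1 p [ 0.5468 -0.3903  0.2232] x [-0.909 -0.417 -0.006] y [-0.417  0.909 -0.008] z [ 0.008 -0.005 -1.   ] F [-0.6  0.8 -0.5] w -0.003 g 0.0
shift [0.0007 0.0007 0.0002] rot [-0.0076  0.0055 -0.0017] in target axes [0.0007 0.0007 0.0002]
s 0.022 q 0.879 r 0.0861
s 0.024 q 0.902 r 0.0855
s 0.026 q 0.925 r 0.085
```

```bash
python3 -m inch '[[[-0.0086,-0.002,0],[0,0,-0.1],0],[[-0.0086,-0.002,0],[0,0,-0.1],0],[[0,0,0],[0,0,0],0]]' | sed -n '2p;4p'
python3 -m inch '[[[-0.0086,-0.002,0],[0,0,-0.1],0],[[0,0,0],[0,0,0],0]]' | sed -n '2p;4p'
python3 - <<'E'
from h import *
lev(1.194,.024); levq()
E
```

```text
tool_pos: [0.5633, -0.3857, 0.2231]
contact_force: [-0.7, 0.5, -1.1]
tool_pos: [0.5711, -0.3822, 0.2229]
contact_force: [-0.7, -0.1, 0.3]
t 22.6 p [ 0.5711 -0.3822  0.2229] x [-0.746 -0.666 -0.003] y [-0.666  0.746 -0.008] z [ 0.007 -0.004 -1.   ] F [-0.7 -0.1  0.3] w -0.002 g 0.0
shift [-0.0001  0.0002 -0.0001] rot [-0.0079  0.0029 -0.0039] in target axes [-0.0001  0.0002 -0.0001]
s 0.022 q 1.169 r 0.0857
s 0.024 q 1.193 r 0.0852
s 0.026 q 1.216 r 0.0846
```

```bash
python3 - <<'E'
from h import *
for n in ["side","wrist"]:
    im,d=manip.grab_frame(n); W=cloud(n,d)
    for o in manip.look_for(n,"lever_ball")[:3]: print(n,o["score"],np.round(o["point"],3))
    q=W.reshape(-1,3)-PV; x,y=q@ex,q@ey; r=np.hypot(x,y)
    m=(r>.02)&(r<.11)&(q[:,2]>.182)&(q[:,2]<.232)&(im.reshape(-1,3).max(1)<110)
    h=np.histogram(np.arctan2(x[m],-y[m]),bins=np.arange(-.5,2.2,.1)); print(n,[(round(b,1),c) for b,c in zip(h[1],h[0]) if c])
    m2=m&(r>.065); h=np.histogram(np.arctan2(x[m2],-y[m2]),bins=np.arange(-.5,2.2,.1)); print([(round(b,1),c) for b,c in zip(h[1],h[0]) if c])
E
```

```text
side 0.51 [ 0.535 -0.313  0.187]
side [(np.float64(0.7), np.int64(24)), (np.float64(0.8), np.int64(143)), (np.float64(0.9), np.int64(34)), (np.float64(1.0), np.int64(21)), (np.float64(1.1), np.int64(56)), (np.float64(1.2), np.int64(8))]
[(np.float64(0.7), np.int64(24)), (np.float64(0.8), np.int64(143)), (np.float64(0.9), np.int64(32)), (np.float64(1.0), np.int64(5)), (np.float64(1.1), np.int64(1))]
wrist 0.96 [ 0.539 -0.311  0.184]
wrist 0.67 [ 0.53  -0.302  0.047]
wrist [(np.float64(0.7), np.int64(519)), (np.float64(0.8), np.int64(1377)), (np.float64(0.9), np.int64(6)), (np.float64(1.0), np.int64(267)), (np.float64(1.1), np.int64(695)), (np.float64(1.2), np.int64(195)), (np.float64(1.3), np.int64(18))]
[(np.float64(0.7), np.int64(519)), (np.float64(0.8), np.int64(1377)), (np.float64(1.1), np.int64(95)), (np.float64(1.2), np.int64(96))]
```

The lever is at about 1.15–1.2. I push on to feel the end stop.

```bash
python3 -m inch '[[[-0.0026,-0.0007,0],[0,0,-0.03],0],[[0,0,0],[0,0,0],0]]' | sed -n '2p;4p'
python3 -m inch '[[[-0.002,-0.0005,0],[0,0,-0.02],0],[[0,0,0],[0,0,0],0]]' | sed -n '2p;4p'
python3 -m inch '[[[-0.002,0,0],[0,0,0],0],[[0,0,0],[0,0,0],0]]' | sed -n '2p;4p'
python3 - <<'E'
from h import *
levq()
E
```

```text
tool_pos: [0.5719, -0.3818, 0.2223]
contact_force: [-4.3, -2.4, 1.4]
tool_pos: [0.5724, -0.3818, 0.2223]
contact_force: [-9.1, -4.5, 2.2]
tool_pos: [0.5726, -0.3816, 0.2223]
contact_force: [-12.8, -7.3, 2.2]
s 0.022 q 1.188 r 0.0859
s 0.024 q 1.211 r 0.0853
s 0.026 q 1.235 r 0.0847
```

It is firmly against the end stop (15 N with no motion). I back off, lift clear and check.

```bash
python3 -m inch '[[[0.01,0,0],[0,0,0],0],[[0.03,0,0],[0,0,0],0],[[0.02,0,-0.03],[0,0,0],0],[[0,0,-0.045],[0,0,0],0],[[0,0,-0.045],[0,0,0],0],[[0.04,0,-0.02],[0,0,0],0],[[0,0,0],[0,0,0],0],[[0,0,0],[0,0,0],0]]' | sed -n '2p;4p'
python3 - <<'E'
from h import *
im,d=manip.grab_frame("side"); W=cloud("side",d); np.savez("side9.npz",im=im,W=W)
big=cv2.resize(im[145:295,215:365],(600,600),interpolation=cv2.INTER_CUBIC); cv2.imwrite("pics/fin.png",cv2.cvtColor(big,cv2.COLOR_RGB2BGR))
im,W=wrist("w9",["lever_ball","stop_knob"])
q=W.reshape(-1,3)-PV; x,y=q@ex,q@ey; r=np.hypot(x,y)
m=(r>.04)&(r<.1)&(q[:,2]>.19)&(q[:,2]<.232)&(im.reshape(-1,3).max(1)<110); a=np.arctan2(x[m],-y[m]);print(m.sum(),np.median(a),np.percentile(a,[5,95]))
E
```

```text
tool_pos: [0.516, -0.4376, 0.3618]
contact_force: [-0.5, 0.4, -0.3]
lever_ball 0.85 [ 0.5405 -0.312   0.1813] [326. 267.]
lever_ball 0.6 [ 0.5414 -0.282   0.1979] [348. 294.]
100 1.16807049184532 [1.11014105 1.26531145]
```

View pics/fin.png

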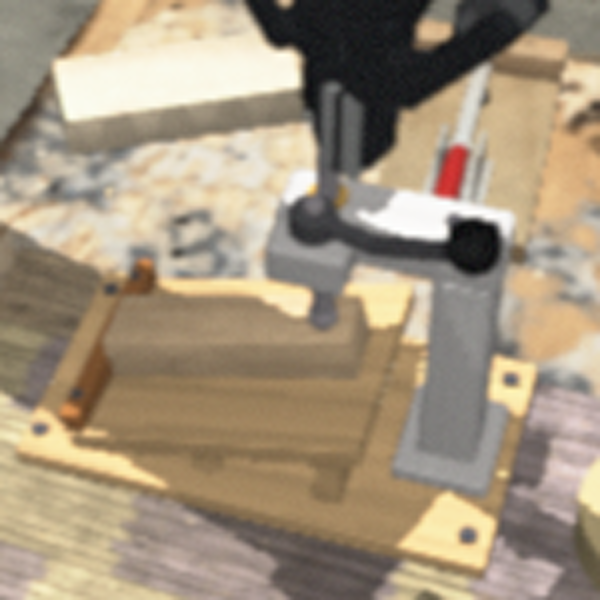

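The crop shows the offcut seated on the cleat at (110,340), the tip on its upper end at (322,310), the lever ball swung home at (472,245), and the wide offcut unmoved. The job is ready to hand in.

```bash
python3 -c "
from plant import manip
print(manip.job_done())"
```

```text
the job is handed in; nothing more can be done
None
```

The job is handed in at about 24 s: narrow offcut flat against the cleat under the stop, stop tip touching it, clamp lever then pushed to its end stop, and wide offcut untouched; the judge's verdict was not shown.

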